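# Set up the slide-staining station: each stain bottle into its own weighted base

## Task

Get the staining station ready: stand each of the four stain bottles in the weighted base whose collar has the colour of the bottle's cap, upright and right down on the floor of the well, so that it cannot be knocked over while slides are stained. Do not tip any bottle over, and leave the pink culture dish and the timer where they lie.

Things in the scene. Friction and masses are not known exactly. Their poses are not given: they have to be found in the camera images.
- red_bottle: Loose amber glass bottle with a red screw cap, 38 mm across and 72 mm tall, standing upright. Origin: centre of its underside, z up. The body is a straight cylinder from the bottom up to about 40 mm, then a shoulder and the cap, 24 mm across. Grip the body with the fingertips 21 mm above its underside: the base's rim stands 16 mm above the well floor.
- red_base: Round weighted bottle base with a red collar, fixed to the worktop, 64 mm across, 22 mm high. Origin: centre of its underside, z up. Its round well has a flat floor 6 mm above the worktop and is 46 mm across (the red-capped bottle is 38 mm), widening like a funnel to 54 mm at the rim.
- blue_bottle: Loose amber glass bottle with a blue screw cap, 42 mm across and 77 mm tall, standing upright. Origin: centre of its underside, z up. The body is a straight cylinder from the bottom up to about 44 mm, then a shoulder and the cap, 26 mm across. Grip the body with the fingertips 23 mm above its underside: the base's rim stands 16 mm above the well floor.
- blue_base: Round weighted bottle base with a blue collar, fixed to the worktop, 68 mm across, 22 mm high. Origin: centre of its underside, z up. Its round well has a flat floor 6 mm above the worktop and is 50 mm across (the blue-capped bottle is 42 mm), widening like a funnel to 58 mm at the rim.
- black_bottle: Loose amber glass bottle with a black screw cap, 48 mm across and 85 mm tall, standing upright. Origin: centre of its underside, z up. The body is a straight cylinder from the bottom up to about 50 mm, then a shoulder and the cap, 30 mm across. Grip the body with the fingertips 26 mm above its underside: the base's rim stands 16 mm above the well floor.
- black_base: Round weighted bottle base with a black collar, fixed to the worktop, 74 mm across, 22 mm high. Origin: centre of its underside, z up. Its round well has a flat floor 6 mm above the worktop and is 56 mm across (the black-capped bottle is 48 mm), widening like a funnel to 64 mm at the rim.
- white_bottle: Loose milky white, slightly see-through plastic bottle with a white screw cap, 60 mm across and 108 mm tall, standing upright. Origin: centre of its underside, z up. The body is a straight cylinder from the bottom up to about 66 mm, then a shoulder and the cap, 38 mm across. Grip the body with the fingertips 39 mm above its underside: the base's rim stands 16 mm above the well floor.
- white_base: Round weighted bottle base with a white collar, fixed to the worktop, 86 mm across, 22 mm high. Origin: centre of its underside, z up. Its round well has a flat floor 6 mm above the worktop and is 68 mm across (the white-capped bottle is 60 mm), widening like a funnel to 76 mm at the rim.
- culture_dish: Bystander: loose covered glass culture dish with pink contents, 65 mm across, 16 mm high, in front of the bottles. Origin: centre of its underside. All the work stands between two stereo microscopes 0.4 m tall, fixed: the nearer fills x 0.23 to 0.57, y -0.14 to 0.12, the other y above 0.43. Pass over them with the TCP at 0.5 m; 0.25 m clears all bottles.
- timer: Bystander: loose flat white laboratory timer with three round buttons, 60 x 62 x 20 mm, lying behind the bases. Origin: centre of its underside.
Things that resemble listed ones, but are neither listed nor needed, are in the scene too. What is shaped like the red_base but green is not meant.

How it is judged:
By the outcome, as a careful person would: the job done as asked, in the order asked, and still so for the second after the job is handed in, with the robot touching nothing.
It also fails if it takes over 104 s, if anything falls off the work surface, if the arm or the gripper's body presses on something with over 40 N, if the wrist force passes 120 N, or if a joint passes its speed limit or range.

## Robot

A 7-joint arm with a two-finger parallel gripper is mounted at the origin on a cart in front of the work surface, level with it; the furniture and walls round the work are solid. World frame = base frame: x ahead of the robot, y to its left, z up, the work surface at z = 0. Lengths are in m, angles in rad, forces in N, time in s.
With the tool pointing down it reaches from about 0.4 to 0.85 m from the base axis. Payload 10.4 kg.
Tool frame: the origin (TCP) lies between the finger pads, 19 mm behind the fingertips; this is the grasp point; z points along the fingers, y is the line along which they close (so a half turn about z gives the same grasp; the last joint's range is limited). The gripper opens to 85 mm and grips with 20 to 120 N. Pads are 22 mm wide; open, the fingers measure 114 mm over their backs; the gripper's body (76 mm by 85 mm) begins 54 mm behind the grasp point. The pads swing forward as they close: fully open they stand 13 mm farther back than shut.
Start: joints at [-1.235, 0.332, -0.065, 1.46, 0.022, 1.35, -0.088], TCP at [0.219, 0.585, 0.25] pointing down, gripper open.
Joint ranges: [-2.6, 2.6], [-0.5, 2.12], [-1.47, 1.34], [0.16, 2.42], [-1.27, 4.41], [0.06, 2.06], [-2.6, 2.6]. Speed limits (rad/s): [2.22, 2.22, 2.79, 2.79, 3.14, 3.14, 3.14].

## Interface

Orientations are given as a unit quaternion [x, y, z, w].
In Python, from workcell import get_obs, camera, hand_in gives the robot as it stands. The module is installed in compiled form; this text tells all that it offers.
- The arm moves only by the tool move_arm, never from a script. Its argument "plan" is a list of rows, each an object with "delta_pos": the shift along the tool's x, y, z in parts of the range, where 1.0 means 40 cm, a list of three; "turn": the turn, a rotation vector about the tool's x, y, z in a scale on which 1.0 is pi rad, a list of three; "fingers": the closure, from 0 (fully open) to 1 (shut). A call has 1 to 12 rows; each row is the pose to reach, as a shift and turn from the pose commanded when the call began, along the tool's axes at that moment; what a row does not reach only later rows make up. A row lasts 1/8 s, in which the tool goes at most 62.5 mm and 10.7 degrees, less where a joint would pass 70% of its speed; a pose out of reach is approached as far as the arm can. A shift or turn number past 1, either way, is cut back to 1. A call with a gripper value outside its range is refused whole. The fingers move at their own pace and stop on an object; "force" is the grip in N (left out, the last holds). Time passes only in rows, so rows that repeat a pose let the fingers close. It gives the time, the measured TCP pose, the force, the opening and the grip force at its end, in the units of the state.
- get_obs(): the state, without advancing time (a new reading comes with each control period).
- camera(name): name is "scene" or "top" or "wrist"; returns a dict with "color" (400x640x3 uint8, red, green, blue), "range_z" (400x640 float32, m along the optical axis (not along the pixel's ray), 0 where there is no reading), "fx", "fy", "cx", "cy" (pixels), "R" (3x3) and "t" (3): a world point X has camera coordinates R X + t; the wrist camera has in their place "tool_from_camera" (4x4, takes a point from camera to tool coordinates, whose origin is the TCP and whose axes are the flange's). Camera axes: x right, y down, z forward; pixel columns grow to the right and rows downward; lengths in m; the calibration is good to about 2 mm. A picture is of the moment at which its call begins: read the wrist's pose just before it.
- hand_in(): hands the job in; it is judged then, once.
The state is a dict: "clock": time; "joint_pos": joint angles; "joint_velocities": joint speeds; "tau": joint torques, N m; "position": TCP position; "ee_rot": TCP orientation; "ft_force": force on the tool from outside, world axes, zero at the start; "torque": the same for the moment, N m; "grip_width": opening from 0.0 (shut) to 1.0 (fully open); "grasp_force": force on a finger pad.
Only numpy, scipy, OpenCV 4.12 (cv2) and the standard library are available. Lean on these libraries where they do the work, as an engineer would, in place of code of your own. Each camera call takes 0.05 s, during which the arm holds its last target. There are 200 camera calls.

## Working session

There is one attempt and no reset: what is moved stays moved. The work goes in short steps, Python scripts to look and compute and a tool call to move; the robot and the scene stay as the last step left them, time stands still between calls to the robot, and variables do not carry over. Pictures are saved under pics/ and viewed, at most 14 in all, crops included, and the job is handed in when it is done.

Besides the shell and the picture viewer there is one more tool, called after "Request:" by a JSON object that holds its "method" and its "body", one argument or row to a line. move_arm: Moves the arm, as the interface text tells. Its arguments: {"type":"object","properties":{"plan":{"type":"array","items":{"type":"object","properties":{"delta_pos":{"type":"array","items":{"type":"number"}},"turn":{"type":"array","items":{"type":"number"}},"fingers":{"type":"number"}}}},"force":{"type":"number"}},"required":["plan"]}

```bash
mkdir -p pics; cat > h.py <<'E'
import numpy as np, cv2
from workcell import get_obs, camera, hand_in
def grab(n,save=None):
    c=camera(n)
    if save: cv2.imwrite(f'pics/{save}.png',cv2.cvtColor(c['color'],cv2.COLOR_RGB2BGR)); np.save(f'pics/{save}.npy',c,allow_pickle=True)
    return c
def load(s): return np.load(f'pics/{s}.npy',allow_pickle=True).item()
def plane(c,u,v,z):
    R,t=np.array(c['R']),np.array(c['t']); o=-R.T@t
    d=R.T@np.array([(u-c['cx'])/c['fx'],(v-c['cy'])/c['fy'],1]); return o+d*(z-o[2])/d[2]
def cloud(c):
    v,u=np.mgrid[0:400,0:640]; d=c['range_z']
    P=np.stack([(u-c['cx'])/c['fx']*d,(v-c['cy'])/c['fy']*d,d],-1)
    return (P-np.array(c['t']))@np.array(c['R'])
E
python3 - <<'E'
from h import *
for n in('scene','top'):
    c=grab(n,n+'0'); print(n,c['fx'],c['cx'],c['cy'],-np.array(c['R']).T@c['t'])
o=get_obs(); print(o)
E
```

```text
scene 445.21573644578956 314.79270005471426 194.43232196515552 [ 0.01732921 -0.41658781  1.16868913]
top 366.1455319615393 317.156426574276 197.73492067876867 [0.40538533 0.06407539 0.93318365]
{'clock': 0.1, 'joint_pos': array([-1.23462254,  0.33280952, -0.06471981,  1.4608456 ,  0.02164413,
        1.34991163, -0.0885088 ]), 'joint_velocities': array([ 0.00033642, -0.00534318, -0.00129167, -0.00256071, -0.00079571,
        0.00018993, -0.00020093]), 'tau': array([ 1.95238950e-03, -6.26740336e+01,  4.94733592e-02, -3.92433393e+01,
        1.62707077e-02,  6.78517812e-03, -1.72784121e-05]), 'position': array([0.21934895, 0.58491291, 0.24930062]), 'ee_rot': array([ 1.78407315e-01,  9.83956514e-01, -6.35053862e-04, -6.72212089e-05]), 'ft_force': array([-0.68506246,  0.63879698,  0.66762056]), 'torque': array([0.02733588, 0.01223501, 0.02649769]), 'grasp_force': 0.0, 'grip_width': 1.0002855448264252}
```

View pics/scene0.png

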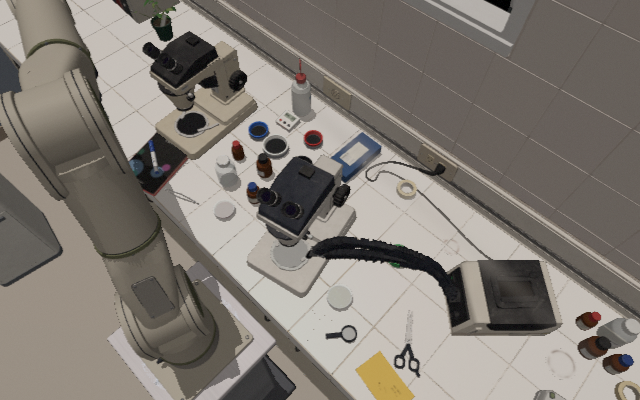

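View pics/top0.png

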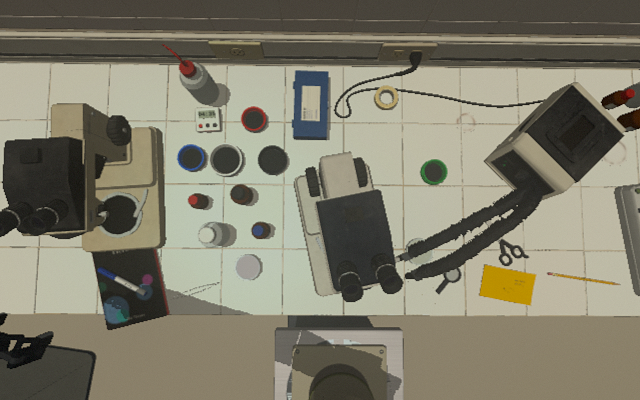

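The scene view shows the bottles at about (238,150) red, (264,165) black, (226,172) white and (254,193) blue. In the top view they are red (198,201), black (241,194), white (211,233) and blue (261,230). The bases in the top view are blue (191,158), white (226,159), black (272,159) and red (254,118).

Lookalikes are the green base (433,172), the wash bottle (195,80), the far-right red, black and blue bottles in the scene view (590–620, 320–365), and a second dish (415,250). The dish to leave is at (248,266) and the timer at (207,120). I choose the group between the microscopes.

```bash
python3 - <<'E'
from h import *
t=load('top0');s=load('scene0')
C=cloud(t);im=t['color']
big=cv2.resize(im[85:285,165:300],None,fx=3,fy=3,interpolation=cv2.INTER_CUBIC)
S=cv2.resize(s['color'][105:225,200:340],None,fx=3.2,fy=3.2,interpolation=cv2.INTER_CUBIC)
o=np.zeros((600,405+S.shape[1]-50,3),np.uint8);o[:,:405]=big;o[:S.shape[0],405:]=S[:,:398]
cv2.imwrite('pics/crop1.png',o[:,:800,::-1])
for n,u,v in[('red',198,201),('black',241,194),('white',211,233),('blue',261,230),('dish',248,266),('timer',207,120),
 ('Bblue',191,158),('Bwhite',226,159),('Bblack',272,159),('Bred',254,118)]:
    w=C[v-18:v+19,u-18:u+19]; m=np.isfinite(w).all(-1)&(t['range_z'][v-18:v+19,u-18:u+19]>0)
    z=w[...,2]
    if n[0]=='B': k=m&(z>.016)&(z<.03)
    else:
        zc=w[15:22,15:22,2]; zt=np.median(zc); k=m&(abs(z-zt)<.006)
    n_,l,st,ce=cv2.connectedComponentsWithStats(k.astype(np.uint8))
    if n_<2: print(n,'none');continue
    i=1+np.argmax(st[1:,4]); p=w[l==i]
    cc,rr=cv2.minEnclosingCircle(p[:,:2].astype(np.float32))
    print(n,len(p),'z',p[:,2].mean().round(4),'centroid',p.mean(0)[:2].round(4),'circle',np.round(cc,4),round(rr,4),'floor',np.median(w[16:21,16:21,2]).round(4))
E
```

```text
red 15 z 0.066 centroid [0.4672 0.3403] circle [0.4694 0.346 ] 0.0111 floor 0.0673
black 133 z 0.086 centroid [0.4855 0.2413] circle [0.4856 0.242 ] 0.015 floor 0.0857
white 222 z 0.1086 centroid [0.388  0.3039] circle [0.3882 0.3043] 0.019 floor 0.1089
blue 101 z 0.0777 centroid [0.3983 0.1937] circle [0.3984 0.1942] 0.0132 floor 0.078
dish 558 z 0.0174 centroid [0.3071 0.2277] circle [0.307  0.2282] 0.0327 floor 0.018
timer 561 z 0.0169 centroid [0.6791 0.3369] circle [0.6795 0.3374] 0.0407 floor 0.0163
Bblue 196 z 0.022 centroid [0.5821 0.3778] circle [0.5802 0.3748] 0.0337 floor 0.0075
Bwhite 267 z 0.0216 centroid [0.5783 0.2913] circle [0.5757 0.2878] 0.0426 floor 0.0072
Bblack 217 z 0.0216 centroid [0.5779 0.1713] circle [0.576  0.1699] 0.0368 floor 0.0066
Bred 173 z 0.022 centroid [0.6838 0.2202] circle [0.6809 0.2187] 0.0316 floor 0.0073
```

View pics/crop1.png

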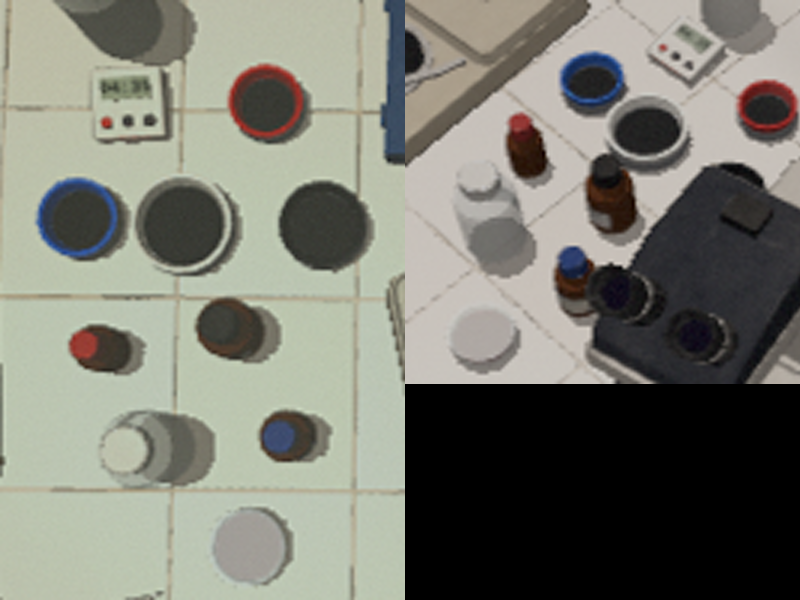

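The crop confirms the choice: red cap at (193,200), black (241,194), white (207,234) and blue (258,231) in top pixels, with the four collars matching and the green decoy excluded. I'll raise the arm, then move over the group with the closing axis along world x.

The manual's scale: shifts go in shares of 40 cm and turns go in shares of pi rad. Converting my numbers, -0.37 m / 0.4 = -0.925, -0.25 m / 0.4 = -0.625, 1.212 rad / 3.1416 = 0.3858.

Request:
{"method": "move_arm", "body": {
  "plan": [
    {"delta_pos":[0,0,-0.1563]},
    {"delta_pos":[0,0,-0.3125]},
    {"delta_pos":[0,0,-0.4688]},
    {"delta_pos":[0,0,-0.625]},
    {"delta_pos":[-0.925,-0.4675,-0.625],"turn":[0,0,0.3858]},
    {"delta_pos":[-0.925,-0.4675,-0.625],"turn":[0,0,0.3858]},
    {"delta_pos":[-0.925,-0.4675,-0.625],"turn":[0,0,0.3858]},
    {"delta_pos":[-0.925,-0.4675,-0.625],"turn":[0,0,0.3858]},
    {"delta_pos":[-0.925,-0.4675,-0.625],"turn":[0,0,0.3858]},
    {"delta_pos":[-0.925,-0.4675,-0.625],"turn":[0,0,0.3858]},
    {"delta_pos":[-0.925,-0.4675,-0.625],"turn":[0,0,0.3858]},
    {"delta_pos":[-0.925,-0.4675,-0.625],"turn":[0,0,0.3858]}
  ]
}}

```text
validation failed for argument at $.pl...
```

Scaled: -0.37 m / 0.4 = -0.925, -0.25 m / 0.4 = -0.625, 1.212 rad / 3.1416 = 0.3858.

Request:
{"method": "move_arm", "body": {
  "plan": [
    {"delta_pos":[0,0,-0.1563],"turn":[0,0,0],"fingers":0},
    {"delta_pos":[0,0,-0.3125],"turn":[0,0,0],"fingers":0},
    {"delta_pos":[0,0,-0.4688],"turn":[0,0,0],"fingers":0},
    {"delta_pos":[0,0,-0.625],"turn":[0,0,0],"fingers":0},
    {"delta_pos":[-0.925,-0.4675,-0.625],"turn":[0,0,0.3858],"fingers":0},
    {"delta_pos":[-0.925,-0.4675,-0.625],"turn":[0,0,0.3858],"fingers":0},
    {"delta_pos":[-0.925,-0.4675,-0.625],"turn":[0,0,0.3858],"fingers":0},
    {"delta_pos":[-0.925,-0.4675,-0.625],"turn":[0,0,0.3858],"fingers":0},
    {"delta_pos":[-0.925,-0.4675,-0.625],"turn":[0,0,0.3858],"fingers":0},
    {"delta_pos":[-0.925,-0.4675,-0.625],"turn":[0,0,0.3858],"fingers":0},
    {"delta_pos":[-0.925,-0.4675,-0.625],"turn":[0,0,0.3858],"fingers":0},
    {"delta_pos":[-0.925,-0.4675,-0.625],"turn":[0,0,0.3858],"fingers":0}
  ],
  "force": 40
}}

```text
clock: 1.6
position: [0.5021, 0.2771, 0.4996]
ee_rot: [0.709, 0.705, -0.0, 0.001]
ft_force: [-0.3, 1.1, 0.1]
grip_width: 1.002
grasp_force: 0.0
```

```bash
cat >> h.py <<'E'
from scipy.spatial.transform import Rotation as Ro
def wrist(save=None):
    o=get_obs(); c=grab('wrist'); T=np.eye(4);T[:3,:3]=Ro.from_quat(o['ee_rot']).as_matrix();T[:3,3]=o['position']
    W=T@np.array(c['tool_from_camera']); c['R']=W[:3,:3].T; c['t']=-W[:3,:3].T@W[:3,3]
    if save: cv2.imwrite(f'pics/{save}.png',cv2.cvtColor(c['color'],cv2.COLOR_RGB2BGR)); np.save(f'pics/{save}.npy',c,allow_pickle=True)
    return c
E
python3 - <<'E'
from h import *
c=wrist('w1'); print(c['fx'],-c['R'].T@c['t'],c['R'])
def proj(c,p):
    q=np.array(c['R'])@p+c['t']; return (q[0]/q[2]*c['fx']+c['cx'],q[1]/q[2]*c['fy']+c['cy'])
for n,p in dict(red=(.47,.35,.073),black=(.4856,.2415,.086),white=(.388,.304,.109),blue=(.398,.194,.078),Bb=(.58,.375,.022),Bw=(.576,.288,.022),Bk=(.576,.17,.022),Br=(.681,.219,.022)).items(): print(n,np.round(proj(c,np.array(p))))
E
```

```text
305.0222493789228 [0.50254161 0.36105422 0.62322622] [[ 9.99976963e-01 -6.78250994e-03 -2.66391825e-04]
 [-6.32779314e-03 -9.45699935e-01  3.24979371e-01]
 [-2.45610255e-03 -3.24970199e-01 -9.45721067e-01]]
red [301. 100.]
black [311. 163.]
white [251. 130.]
blue [265. 188.]
Bb [362.  84.]
Bw [358. 132.]
Bk [356. 190.]
Br [409. 167.]
```

View pics/w1.png

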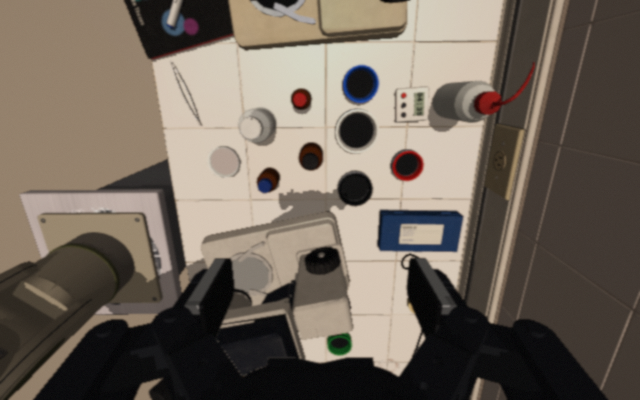

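The wrist view shows red (301,100), black (311,158), white (257,125) and blue (268,180). The bases are blue (360,84), white (356,131), black (355,188) and red (407,165). These agree with the top-view projections, so I'll triangulate between the two views.

```bash
cat >> h.py <<'E'
def proj(c,p):
    q=np.array(c['R'])@np.array(p)+c['t']; return np.array([q[0]/q[2]*c['fx']+c['cx'],q[1]/q[2]*c['fy']+c['cy']])
G=dict(red=(.47,.35,.073,.012),black=(.4856,.2415,.086,.015),white=(.388,.304,.109,.019),blue=(.398,.194,.078,.013),
 Bblue=(.58,.375,.022,.034),Bwhite=(.576,.288,.022,.043),Bblack=(.576,.17,.022,.037),Bred=(.681,.219,.022,.032))
def blob(c,n,g):
    u,v=proj(c,g[:3]); hsv=cv2.cvtColor(c['color'],cv2.COLOR_RGB2HSV).astype(int)
    vv,uu=np.mgrid[0:400,0:640]; C=cloud(c)
    near=(np.hypot(C[...,0]-g[0],C[...,1]-g[1])<g[3]+.012)&(c['range_z']>0)
    if n[0]=='B': m=near&(C[...,2]<.035)&(C[...,2]>.013)
    else: m=near&(C[...,2]>g[2]-.008)
    if 'red' in n: m&=(hsv[...,1]>120)&((hsv[...,0]<8)|(hsv[...,0]>172))
    if 'blue' in n: m&=(hsv[...,1]>90)&(abs(hsv[...,0]-115)<15)
    q=[k for k in cv2.findContours(m.astype(np.uint8),cv2.RETR_EXTERNAL,cv2.CHAIN_APPROX_NONE)[0]]
    if not q: return None
    k=max(q,key=len); 
    if len(k)<6: return None
    if n[0]=='B': e=cv2.fitEllipse(cv2.convexHull(k)); return np.array(e[0])
    M=cv2.moments(k); return np.array([M['m10'],M['m01']])/M['m00']
def tri(views):
    A=np.zeros((3,3));b=np.zeros(3)
    for c,p in views:
        R=np.array(c['R']);o=-R.T@c['t'];d=R.T@np.array([(p[0]-c['cx'])/c['fx'],(p[1]-c['cy'])/c['fy'],1]);d/=np.linalg.norm(d)
        Q=np.eye(3)-np.outer(d,d);A+=Q;b+=Q@o
    return np.linalg.solve(A,b)
E
python3 - <<'E'
from h import *
t,s,w=load('top0'),load('scene0'),load('w1')
for n,g in G.items():
    P=[(c,blob(c,n,g)) for c in(t,w)]
    print(n,[None if p is None else p.round(1) for c,p in P],end=' ')
    if all(p is not None for c,p in P): print('tri',tri(P).round(4),'planes',*[plane(c,*p,g[2])[:2].round(4) for c,p in P])
E
```

```text
red [array([192.6, 199.5]), array([299.9,  99.3])] tri [0.4682 0.3502 0.0704] planes [0.4687 0.349 ] [0.4676 0.3505]
black [array([237.6, 192.2]), array([310.2, 161.4])] tri [0.4849 0.243  0.0793] planes [0.4855 0.2413] [0.484  0.2449]
white [array([206.6, 234.5]), array([250.6, 127.8])] tri [0.3868 0.3058 0.103 ] planes [0.388  0.3035] [0.3872 0.3069]
blue [array([257.5, 230.1]), array([264.7, 185.4])] tri [0.3973 0.1961 0.071 ] planes [0.398  0.1948] [0.3981 0.1984]
Bblue [array([190.4, 157. ]), array([360.4,  83.6])] tri [0.5787 0.3763 0.0191] planes [0.5796 0.3751] [0.5769 0.3765]
Bwhite [array([225.2, 158.7]), array([357.3, 130.9])] tri [0.576  0.2895 0.015 ] planes [0.5758 0.2876] [0.574  0.2906]
Bblack [array([272.2, 159. ]), array([355.4, 189.1])] tri [0.5758 0.1705 0.0169] planes [0.576  0.1697] [0.5741 0.1723]
Bred [array([253.2, 118.3]), array([407.6, 165.5])] tri [0.6802 0.2203 0.0173] planes [0.6801 0.2195] [0.6775 0.2215]
```

Scaled: 0.35 m / 0.4 = 0.875, 0.0723 m / 0.4 = 0.1808.

Request:
{"method": "move_arm", "body": {
  "plan": [
    {"delta_pos":[0.09,-0.0863,0.15],"turn":[0,0,0],"fingers":0.25},
    {"delta_pos":[0.1808,-0.0863,0.275],"turn":[0,0,0],"fingers":0.25},
    {"delta_pos":[0.1808,-0.0863,0.425],"turn":[0,0,0],"fingers":0.25},
    {"delta_pos":[0.1808,-0.0863,0.575],"turn":[0,0,0],"fingers":0.25},
    {"delta_pos":[0.1808,-0.0863,0.725],"turn":[0,0,0],"fingers":0.25},
    {"delta_pos":[0.1808,-0.0863,0.825],"turn":[0,0,0],"fingers":0.25},
    {"delta_pos":[0.1808,-0.0863,0.875],"turn":[0,0,0],"fingers":0.25},
    {"delta_pos":[0.1808,-0.0863,0.875],"turn":[0,0,0],"fingers":0.25}
  ],
  "force": 40
}}

```text
clock: 2.65
position: [0.4637, 0.3532, 0.1484]
ee_rot: [0.706, 0.708, -0.002, -0.0]
ft_force: [-0.0, 1.0, 1.2]
grip_width: 0.749
grasp_force: 0.0
```

```bash
python3 - <<'E'
from h import *
w=wrist('w2'); t=load('top0'); o=get_obs(); print(o['position'],o['ee_rot'],o['joint_pos'].round(2))
for n,g in G.items():
    p=blob(w,n,g); 
    if p is None: print(n,None);continue
    print(n,p.round(1),plane(w,*p,g[2])[:2].round(4))
E
```

```text
[0.46471282 0.35350523 0.14999561] [ 7.06282348e-01  7.07930110e-01 -3.81703472e-04 -2.39828131e-04] [-0.92  0.32  0.23  1.71 -0.08  1.13 -0.66]
red [325.1 218.9] [0.4669 0.3528]
black [344.3 346.1] [0.4824 0.2517]
white [191.6 291.7] [0.3821 0.3177]
blue None
Bblue [455.6 168.3] [0.5766 0.3776]
Bwhite [439.  256.9] [0.5736 0.2934]
Bblack [445.  369.7] [0.5978 0.1562]
Bred [532.1 318. ] [0.6756 0.2246]
```

View pics/w2.png

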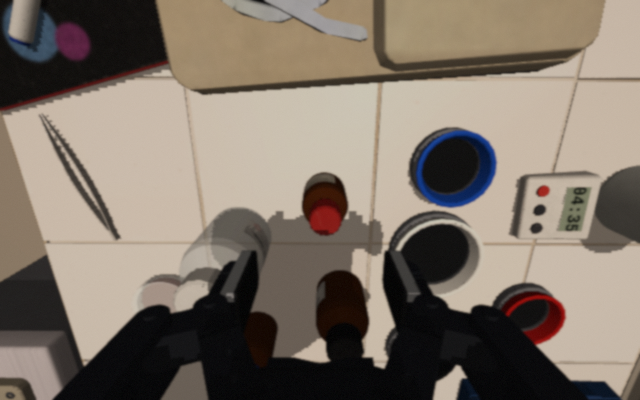

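The wrist view shows the red cap at (325,219), between the fingers at (235,285) and (400,275). Blobs still include the cap sides, so I'll refine with only the top-surface points and check the pose noise.

```bash
cat >> h.py <<'E'
def topc(c,g,band=.004):
    C=cloud(c); m=(np.hypot(C[...,0]-g[0],C[...,1]-g[1])<g[3]+.012)&(c['range_z']>0)
    z=C[m][:,2]; zt=np.percentile(z[z<g[2]+.01],98 if g[3]<.02 else 93); p=C[m&(abs(C[...,2]-zt)<band)]
    h=cv2.convexHull(p[:,:2].astype(np.float32))[:,0].astype(float)
    from scipy.optimize import least_squares
    f=least_squares(lambda q:np.hypot(h[:,0]-q[0],h[:,1]-q[1])-q[2],[*g[:2],g[3]],loss='soft_l1',f_scale=.001)
    return zt,f.x,len(p)
E
python3 - <<'E'
from h import *
for k in range(3):
    o=get_obs(); camera('wrist'); print(o['position'].round(4),o['ee_rot'].round(4))
for v in('top0','w1','w2'):
    c=load(v)
    for n,g in G.items():
        try: z,f,k=topc(c,g); print(v,n,k,z.round(4),f.round(4))
        except Exception as e: print(v,n,'x')
E
```

```text
[0.4647 0.3535 0.15  ] [ 7.063e-01  7.079e-01 -4.000e-04 -2.000e-04]
[0.4654 0.3537 0.1509] [ 7.065e-01  7.078e-01  5.000e-04 -2.000e-04]
[0.4658 0.3536 0.1514] [ 7.066e-01  7.076e-01  1.000e-03 -1.000e-04]
top0 red 77 0.0742 [0.469  0.3489 0.0112]
top0 black 102 0.0888 [0.4858 0.2415 0.014 ]
top0 white 194 0.111 [0.3882 0.3046 0.0181]
top0 blue 95 0.0797 [0.3981 0.1939 0.0122]
top0 Bblue 168 0.0231 [0.58   0.3746 0.0329]
top0 Bwhite 219 0.0229 [0.5759 0.2879 0.042 ]
top0 Bblack 190 0.0225 [0.576  0.1699 0.0359]
top0 Bred 153 0.023 [0.6809 0.2191 0.0307]
w1 red 149 0.0727 [0.4674 0.3502 0.0113]
w1 black 210 0.0865 [0.4837 0.2438 0.0145]
w1 white 396 0.1091 [0.3861 0.3062 0.0184]
w1 blue 143 0.0782 [0.3968 0.1958 0.0126]
w1 Bblue 341 0.0218 [0.578  0.3738 0.0344]
w1 Bwhite 389 0.0214 [0.5741 0.2895 0.0421]
w1 Bblack 268 0.0214 [0.5741 0.1712 0.0361]
w1 Bred 252 0.0214 [0.6788 0.2205 0.0309]
w2 red 781 0.0724 [0.4668 0.3503 0.0119]
w2 black 712 0.0855 [0.4833 0.245  0.0143]
w2 white 822 0.1081 [0.3832 0.3094 0.0155]
w2 blue 178 0.0548 [0.4034 0.2023 0.0099]
w2 Bblue 1620 0.0216 [0.5779 0.3735 0.0347]
w2 Bwhite 1186 0.0213 [0.5739 0.2904 0.0424]
w2 Bblack 149 0.021 [0.5924 0.1575 0.0148]
w2 Bred 769 0.0211 [0.6783 0.2203 0.0316]
```

Request:
{"method": "move_arm", "body": {
  "plan": [
    {"delta_pos":[-0.0075,0.0038,0.1],"turn":[0,0,0],"fingers":0.25},
    {"delta_pos":[-0.0075,0.0038,0.2],"turn":[0,0,0],"fingers":0.25},
    {"delta_pos":[-0.0075,0.0038,0.2675],"turn":[0,0,0],"fingers":0.25},
    {"delta_pos":[-0.0075,0.0038,0.2675],"turn":[0,0,0],"fingers":0.25},
    {"delta_pos":[-0.0075,0.0038,0.2675],"turn":[0,0,0],"fingers":0.4},
    {"delta_pos":[-0.0075,0.0038,0.2675],"turn":[0,0,0],"fingers":0.5},
    {"delta_pos":[-0.0075,0.0038,0.2675],"turn":[0,0,0],"fingers":0.6},
    {"delta_pos":[-0.0075,0.0038,0.2675],"turn":[0,0,0],"fingers":0.8},
    {"delta_pos":[-0.0075,0.0038,0.2675],"turn":[0,0,0],"fingers":0.8},
    {"delta_pos":[-0.0075,0.0038,0.2675],"turn":[0,0,0],"fingers":0.8}
  ],
  "force": 40
}}

```text
clock: 4.1
position: [0.4679, 0.3502, 0.0448]
ee_rot: [0.707, 0.707, 0.001, -0.0]
ft_force: [-1.5, -1.1, 7.2]
grip_width: 0.412
grasp_force: 39.3
```

```bash
python3 - <<'E'
from h import *
w=wrist('w3');grab('scene','s3'); o=get_obs(); print(o['position'],o['ft_force'],o['grip_width'],o['grasp_force'])
a=cv2.imread('pics/w3.png');b=cv2.resize(cv2.imread('pics/s3.png')[100:230,190:350],None,fx=3,fy=3)
cv2.imwrite('pics/c3.png',np.hstack([a[60:400,150:470],b[:340,:480]]))
E
```

```text
[0.46790706 0.35023718 0.04479575] [-2.53929409 -0.96076843  8.50208746] 0.41225225673299 39.30097286342061
```

View pics/c3.png

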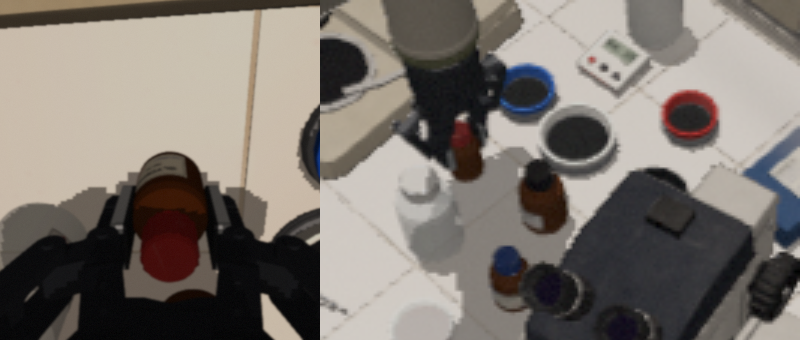

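The crops show the red bottle upright between the pads, with the cap at (170,250) in the left half. I'll lift it and carry it to the red base.

Scaled: 0.211 m / 0.4 = 0.5275, -0.13 m / 0.4 = -0.325.

Request:
{"method": "move_arm", "body": {
  "plan": [
    {"delta_pos":[0,0,-0.075],"turn":[0,0,0],"fingers":0.8},
    {"delta_pos":[0,0,-0.2],"turn":[0,0,0],"fingers":0.8},
    {"delta_pos":[0,0,-0.3],"turn":[0,0,0],"fingers":0.8},
    {"delta_pos":[-0.045,0.075,-0.3],"turn":[0,0,0],"fingers":0.8},
    {"delta_pos":[-0.115,0.1875,-0.3],"turn":[0,0,0],"fingers":0.8},
    {"delta_pos":[-0.1925,0.3125,-0.3],"turn":[0,0,0],"fingers":0.8},
    {"delta_pos":[-0.2625,0.425,-0.3],"turn":[0,0,0],"fingers":0.8},
    {"delta_pos":[-0.3075,0.5,-0.3],"turn":[0,0,0],"fingers":0.8},
    {"delta_pos":[-0.325,0.5275,-0.3],"turn":[0,0,0],"fingers":0.8},
    {"delta_pos":[-0.325,0.5275,-0.3],"turn":[0,0,0],"fingers":0.8},
    {"delta_pos":[-0.325,0.5275,-0.2],"turn":[0,0,0],"fingers":0.8},
    {"delta_pos":[-0.325,0.5275,-0.125],"turn":[0,0,0],"fingers":0.8}
  ],
  "force": 40
}}

```text
clock: 5.7
position: [0.6765, 0.2217, 0.0921]
ee_rot: [0.706, 0.708, 0.0, -0.001]
ft_force: [-0.1, 0.0, -1.4]
grip_width: 0.414
grasp_force: 40.5
```

```bash
python3 - <<'E'
from h import *
camera('scene');camera('scene');camera('scene');w=wrist('w4'); o=get_obs(); print(o['position'],o['ee_rot'],o['ft_force'],o['grip_width'],o['joint_pos'].round(2))
for n in('Bred','Bwhite','Bblack'):
    try:print(n,topc(w,G[n]))
    except Exception as e: print(e)
p=blob(w,'red',(*o['position'][:2],o['position'][2]+.028,.012)); print(p, p is not None and plane(w,*p,o['position'][2]+.028))
E
```

```text
[0.67752872 0.22093533 0.09386026] [ 7.06544709e-01  7.07668309e-01  1.81401658e-04 -3.25803818e-04] [-0.20126732  0.12259398 -0.92955315] 0.4143407403084223 [-0.58  0.65  0.3   1.38 -0.2   1.15 -0.25]
Bred (np.float64(0.0216364201865024), array([0.67864978, 0.22027298, 0.03110099]), 1323)
Bwhite (np.float64(0.021663508931803934), array([0.57351074, 0.29013225, 0.04321911]), 4192)
Bblack (np.float64(0.021405936972947407), array([0.57376914, 0.17082708, 0.03641063]), 1623)
[319.63681899 314.64841499] [0.6759503  0.2263846  0.12186026]
```

View pics/w4.png

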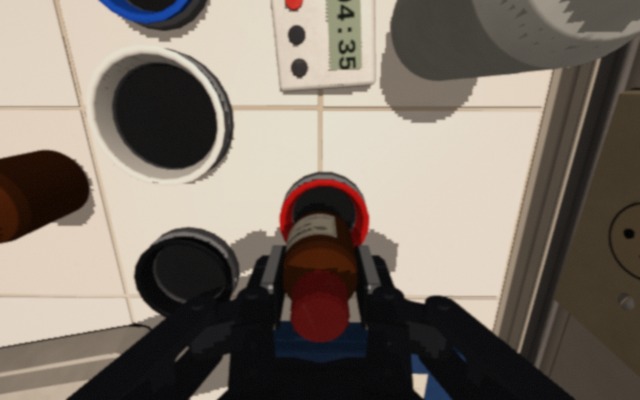

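The bottle hangs straight over the red well, with the rim at (324,215). I'll lower it and release.

Scaled: 0.043 m / 0.4 = 0.1075, 0.001 m / 0.4 = 0.0025.

Request:
{"method": "move_arm", "body": {
  "plan": [
    {"delta_pos":[-0.0013,0.0025,0.0375],"turn":[0,0,0],"fingers":0.8},
    {"delta_pos":[-0.0013,0.0025,0.075],"turn":[0,0,0],"fingers":0.8},
    {"delta_pos":[-0.0013,0.0025,0.095],"turn":[0,0,0],"fingers":0.8},
    {"delta_pos":[-0.0013,0.0025,0.1075],"turn":[0,0,0],"fingers":0.8},
    {"delta_pos":[-0.0013,0.0025,0.1075],"turn":[0,0,0],"fingers":0.8},
    {"delta_pos":[-0.0013,0.0025,0.1075],"turn":[0,0,0],"fingers":0.8}
  ],
  "force": 40
}}

```text
clock: 6.65
position: [0.6795, 0.219, 0.051]
ee_rot: [0.707, 0.707, 0.0, -0.0]
ft_force: [-2.6, -1.0, 5.5]
grip_width: 0.411
grasp_force: 41.4
```

Scaled: -0.195 m / 0.4 = -0.4875, -0.16 m / 0.4 = -0.4.

Request:
{"method": "move_arm", "body": {
  "plan": [
    {"delta_pos":[0,0,0],"turn":[0,0,0],"fingers":0.5},
    {"delta_pos":[0,0,0],"turn":[0,0,0],"fingers":0.4},
    {"delta_pos":[0,0,0],"turn":[0,0,0],"fingers":0.25},
    {"delta_pos":[0,0,0],"turn":[0,0,0],"fingers":0.25},
    {"delta_pos":[0,0,-0.05],"turn":[0,0,0],"fingers":0.25},
    {"delta_pos":[0,0,-0.15],"turn":[0,0,0],"fingers":0.25},
    {"delta_pos":[0,0,-0.3],"turn":[0,0,0],"fingers":0.1},
    {"delta_pos":[0,-0.1,-0.35],"turn":[0,0,0],"fingers":0.1},
    {"delta_pos":[0,-0.25,-0.35],"turn":[0,0,0],"fingers":0.1},
    {"delta_pos":[0.03,-0.4,-0.35],"turn":[0,0,0],"fingers":0.1},
    {"delta_pos":[0.06,-0.4875,-0.35],"turn":[0,0,0],"fingers":0.1},
    {"delta_pos":[0.06,-0.4875,-0.35],"turn":[0,0,0],"fingers":0.1}
  ],
  "force": 40
}}

```text
clock: 8.15
position: [0.4823, 0.2447, 0.1919]
ee_rot: [0.706, 0.708, 0.001, -0.001]
ft_force: [0.0, -0.8, -0.0]
grip_width: 0.901
grasp_force: 0.0
```

```bash
cat > chk.py <<'E'
from h import *
import sys
for i in range(4): camera('top')
w=wrist(sys.argv[1]); t=grab('top',sys.argv[1]+'t'); o=get_obs(); print(o['clock'],o['position'].round(4),o['ee_rot'].round(4),o['ft_force'].round(1),o['joint_pos'].round(2))
for a in sys.argv[2:]:
    n,*r=a.split(','); g=(*map(float,r),) if r else G[n]
    for nm,c in(('w',w),('t',t)):
        try:
            z,f,k=topc(c,g); print(nm,n,k,z.round(4),f.round(4))
        except Exception as e: print(nm,n,'x')
E
python3 chk.py w5 red,.679,.22,.078,.012 black Bblack Bwhite white blue; python3 - <<'E'
import cv2,numpy as np
t=cv2.imread('pics/w5t.png')[85:285,165:300]; cv2.imwrite('pics/c5.png',np.hstack([cv2.resize(t,None,fx=2,fy=2),cv2.imread('pics/w5.png')[:,60:580]]))
E
```

```text
8.45 [0.4852 0.2424 0.1902] [7.077e-01 7.065e-01 1.000e-04 2.000e-04] [-0.5 -0.3 -0.1] [-0.8   0.19  0.29  1.78 -0.06  1.18 -0.5 ]
w red 582 0.0782 [0.6783 0.2191 0.012 ]
t red 68 0.0809 [0.6805 0.2176 0.0109]
w black 1006 0.0861 [0.4834 0.2434 0.0149]
t black 108 0.0885 [0.4856 0.2422 0.0144]
w Bblack 837 0.0214 [0.5738 0.171  0.0361]
t Bblack 192 0.0228 [0.576  0.1698 0.0358]
w Bwhite 1665 0.0216 [0.5739 0.2892 0.0424]
t Bwhite 91 0.0225 [0.5765 0.2866 0.0412]
w white 2488 0.1087 [0.3858 0.3057 0.0187]
t white x
w blue 558 0.0776 [0.3963 0.1959 0.0126]
t blue 80 0.0808 [0.3982 0.1935 0.0121]
```

View pics/c5.png

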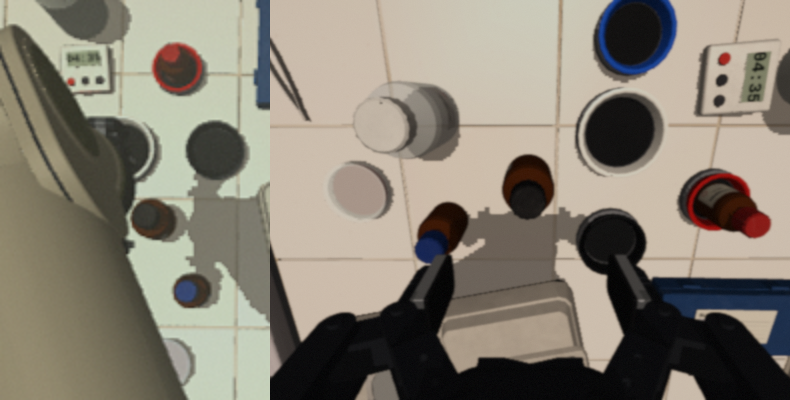

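Red stands upright in its well: cap top at 0.078, as expected. The black bottle is at (525,190) in the wrist view, and I'll grasp it next.

Scaled: 0.143 m / 0.4 = 0.3575, -0.001 m / 0.4 = -0.0025.

Request:
{"method": "move_arm", "body": {
  "plan": [
    {"delta_pos":[0.0025,-0.0025,0.125],"turn":[0,0,0],"fingers":0.1},
    {"delta_pos":[0.0025,-0.0025,0.25],"turn":[0,0,0],"fingers":0.1},
    {"delta_pos":[0.0025,-0.0025,0.3575],"turn":[0,0,0],"fingers":0.1},
    {"delta_pos":[0.0025,-0.0025,0.3575],"turn":[0,0,0],"fingers":0.1},
    {"delta_pos":[0.0025,-0.0025,0.3575],"turn":[0,0,0],"fingers":0.25},
    {"delta_pos":[0.0025,-0.0025,0.3575],"turn":[0,0,0],"fingers":0.4},
    {"delta_pos":[0.0025,-0.0025,0.3575],"turn":[0,0,0],"fingers":0.5},
    {"delta_pos":[0.0025,-0.0025,0.3575],"turn":[0,0,0],"fingers":0.7},
    {"delta_pos":[0.0025,-0.0025,0.3575],"turn":[0,0,0],"fingers":0.7},
    {"delta_pos":[0.0025,-0.0025,0.3575],"turn":[0,0,0],"fingers":0.7}
  ],
  "force": 40
}}

```text
clock: 9.7
position: [0.4844, 0.2446, 0.0492]
ee_rot: [0.707, 0.707, 0.002, 0.0]
ft_force: [-1.6, -0.8, 7.2]
grip_width: 0.542
grasp_force: 40.3
```

Scaled: -0.1 m / 0.4 = -0.25, 0.09 m / 0.4 = 0.225.

Request:
{"method": "move_arm", "body": {
  "plan": [
    {"delta_pos":[0,0,-0.075],"turn":[0,0,0],"fingers":0.7},
    {"delta_pos":[0,0,-0.175],"turn":[0,0,0],"fingers":0.7},
    {"delta_pos":[0,0,-0.25],"turn":[0,0,0],"fingers":0.7},
    {"delta_pos":[-0.0625,0.075,-0.25],"turn":[0,0,0],"fingers":0.7},
    {"delta_pos":[-0.125,0.15,-0.25],"turn":[0,0,0],"fingers":0.7},
    {"delta_pos":[-0.1625,0.2,-0.25],"turn":[0,0,0],"fingers":0.7},
    {"delta_pos":[-0.1813,0.225,-0.25],"turn":[0,0,0],"fingers":0.7},
    {"delta_pos":[-0.1813,0.225,-0.25],"turn":[0,0,0],"fingers":0.7},
    {"delta_pos":[-0.1813,0.225,-0.175],"turn":[0,0,0],"fingers":0.7},
    {"delta_pos":[-0.1813,0.225,-0.1125],"turn":[0,0,0],"fingers":0.7},
    {"delta_pos":[-0.1813,0.225,-0.1125],"turn":[0,0,0],"fingers":0.7}
  ],
  "force": 40
}}

```text
clock: 11.08
position: [0.5712, 0.1724, 0.0906]
ee_rot: [0.707, 0.708, -0.001, -0.001]
ft_force: [0.2, 0.6, -0.4]
grip_width: 0.54
grasp_force: 41.7
```

```bash
python3 chk.py w6 Bblack Bblue white blue
```

```text
11.375 [0.5737 0.1719 0.0932] [7.070e-01 7.072e-01 9.000e-04 2.000e-04] [ 0.  -0.6 -1. ] [-0.64  0.42  0.33  1.72 -0.16  1.02 -0.25]
w Bblack 1496 0.0217 [0.5738 0.1707 0.0362]
t Bblack 21 0.0216 [0.5725 0.1909 0.0556]
w Bblue x
t Bblue 173 0.0229 [0.5802 0.3747 0.0328]
w white 372 0.0412 [0.3952 0.3006 0.021 ]
t white 176 0.1112 [0.3877 0.3056 0.0171]
w blue 403 0.0692 [0.3986 0.1948 0.0121]
t blue x
```

View pics/w6.png

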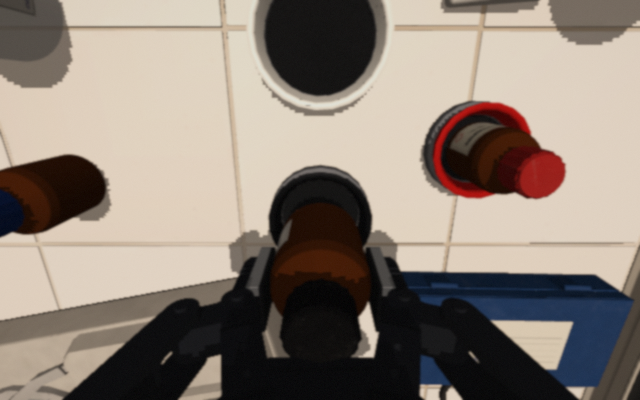

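The black bottle hangs over the black well, with the rim at (321,205). I'll lower and release it, then go over the blue bottle.

Scaled: 0.039 m / 0.4 = 0.0975, -0.0005 m / 0.4 = -0.0013.

Request:
{"method": "move_arm", "body": {
  "plan": [
    {"delta_pos":[-0.0013,0.0013,0.0375],"turn":[0,0,0],"fingers":0.7},
    {"delta_pos":[-0.0013,0.0013,0.07],"turn":[0,0,0],"fingers":0.7},
    {"delta_pos":[-0.0013,0.0013,0.0875],"turn":[0,0,0],"fingers":0.7},
    {"delta_pos":[-0.0013,0.0013,0.0975],"turn":[0,0,0],"fingers":0.7},
    {"delta_pos":[-0.0013,0.0013,0.0975],"turn":[0,0,0],"fingers":0.7},
    {"delta_pos":[-0.0013,0.0013,0.0975],"turn":[0,0,0],"fingers":0.7}
  ],
  "force": 40
}}

```text
clock: 12.12
position: [0.5732, 0.1708, 0.0551]
ee_rot: [0.707, 0.707, -0.0, -0.001]
ft_force: [-15.6, -4.1, 30.2]
grip_width: 0.541
grasp_force: 45.4
```

Scaled: -0.002 m / 0.4 = -0.005.

Request:
{"method": "move_arm", "body": {
  "plan": [
    {"delta_pos":[0,0,-0.005],"turn":[0,0,0],"fingers":0.7},
    {"delta_pos":[0,0,-0.005],"turn":[0,0,0],"fingers":0.7}
  ],
  "force": 40
}}

```text
clock: 12.38
position: [0.574, 0.1711, 0.0553]
ee_rot: [0.707, 0.707, 0.0, 0.0]
ft_force: [-2.3, -1.0, 5.7]
grip_width: 0.54
grasp_force: 42.7
```

Scaled: -0.1775 m / 0.4 = -0.4438, -0.12 m / 0.4 = -0.3.

Request:
{"method": "move_arm", "body": {
  "plan": [
    {"delta_pos":[0,0,0],"turn":[0,0,0],"fingers":0.4},
    {"delta_pos":[0,0,0],"turn":[0,0,0],"fingers":0.25},
    {"delta_pos":[0,0,0],"turn":[0,0,0],"fingers":0.1},
    {"delta_pos":[0,0,0],"turn":[0,0,0],"fingers":0.1},
    {"delta_pos":[0,0,-0.05],"turn":[0,0,0],"fingers":0.1},
    {"delta_pos":[0,0,-0.175],"turn":[0,0,0],"fingers":0.1},
    {"delta_pos":[0.025,0,-0.3],"turn":[0,0,0],"fingers":0.1},
    {"delta_pos":[0.0613,-0.125,-0.35],"turn":[0,0,0],"fingers":0.1},
    {"delta_pos":[0.0613,-0.275,-0.35],"turn":[0,0,0],"fingers":0.15},
    {"delta_pos":[0.0613,-0.4,-0.35],"turn":[0,0,0],"fingers":0.2},
    {"delta_pos":[0.0613,-0.4438,-0.35],"turn":[0,0,0],"fingers":0.2},
    {"delta_pos":[0.0613,-0.4438,-0.35],"turn":[0,0,0],"fingers":0.2}
  ],
  "force": 40
}}

```text
clock: 13.88
position: [0.3963, 0.1958, 0.1963]
ee_rot: [0.707, 0.707, 0.001, -0.0]
ft_force: [0.3, -0.4, 0.0]
grip_width: 0.8
grasp_force: 0.0
```

```bash
python3 chk.py w7 black,.574,.171,.092,.015 red,.679,.22,.078,.012 Bblue white blue
```

```text
14.175 [0.397  0.1953 0.1949] [ 7.075e-01  7.067e-01 -2.000e-04  2.000e-04] [-0.4  0.7  0.2] [-0.84 -0.04  0.27  2.    0.01  1.18 -0.57]
w black 960 0.0918 [0.5731 0.1698 0.0149]
t black 108 0.0946 [0.5756 0.1682 0.0137]
w red 137 0.0638 [0.6764 0.2185 0.0106]
t red 59 0.0809 [0.6811 0.2176 0.0103]
w Bblue 434 0.0218 [0.5772 0.3528 0.0239]
t Bblue 171 0.0228 [0.5803 0.3748 0.0326]
w white 2951 0.109 [0.3856 0.3057 0.0185]
t white x
w blue 711 0.0779 [0.3961 0.1953 0.013 ]
t blue 37 0.0799 [0.3984 0.1926 0.0111]
```

View pics/w7.png

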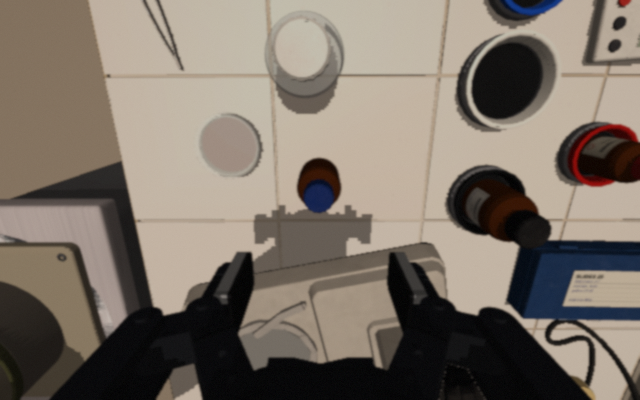

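Black is seated (cap top 0.092). The blue bottle is at (319,185), directly below the gripper.

Scaled: 0.151 m / 0.4 = 0.3775, 0.14 m / 0.4 = 0.35.

Request:
{"method": "move_arm", "body": {
  "plan": [
    {"delta_pos":[0,-0.0013,0.125],"turn":[0,0,0],"fingers":0.2},
    {"delta_pos":[0,-0.0013,0.25],"turn":[0,0,0],"fingers":0.2},
    {"delta_pos":[0,-0.0013,0.35],"turn":[0,0,0],"fingers":0.2},
    {"delta_pos":[0,-0.0013,0.3775],"turn":[0,0,0],"fingers":0.2},
    {"delta_pos":[0,-0.0013,0.3775],"turn":[0,0,0],"fingers":0.2},
    {"delta_pos":[0,-0.0013,0.3775],"turn":[0,0,0],"fingers":0.35},
    {"delta_pos":[0,-0.0013,0.3775],"turn":[0,0,0],"fingers":0.45},
    {"delta_pos":[0,-0.0013,0.3775],"turn":[0,0,0],"fingers":0.55},
    {"delta_pos":[0,-0.0013,0.3775],"turn":[0,0,0],"fingers":0.75},
    {"delta_pos":[0,-0.0013,0.3775],"turn":[0,0,0],"fingers":0.75},
    {"delta_pos":[0,-0.0013,0.3775],"turn":[0,0,0],"fingers":0.75}
  ],
  "force": 40
}}

```text
clock: 15.55
position: [0.3964, 0.196, 0.0453]
ee_rot: [0.707, 0.707, 0.001, -0.0]
ft_force: [-2.8, -0.7, 9.8]
grip_width: 0.466
grasp_force: 39.2
```

Scaled: 0.182 m / 0.4 = 0.455, 0.1785 m / 0.4 = 0.4463.

Request:
{"method": "move_arm", "body": {
  "plan": [
    {"delta_pos":[0,0,-0.075],"turn":[0,0,0],"fingers":0.75},
    {"delta_pos":[0,0,-0.225],"turn":[0,0,0],"fingers":0.75},
    {"delta_pos":[0,0.025,-0.35],"turn":[0,0,0],"fingers":0.75},
    {"delta_pos":[0.075,0.1,-0.3625],"turn":[0,0,0],"fingers":0.75},
    {"delta_pos":[0.175,0.2,-0.3625],"turn":[0,0,0],"fingers":0.75},
    {"delta_pos":[0.275,0.3,-0.3625],"turn":[0,0,0],"fingers":0.75},
    {"delta_pos":[0.375,0.4,-0.3625],"turn":[0,0,0],"fingers":0.75},
    {"delta_pos":[0.425,0.4425,-0.3375],"turn":[0,0,0],"fingers":0.75},
    {"delta_pos":[0.4463,0.455,-0.25],"turn":[0,0,0],"fingers":0.75},
    {"delta_pos":[0.4463,0.455,-0.1625],"turn":[0,0,0],"fingers":0.75},
    {"delta_pos":[0.4463,0.455,-0.125],"turn":[0,0,0],"fingers":0.75},
    {"delta_pos":[0.4463,0.455,-0.125],"turn":[0,0,0],"fingers":0.75}
  ],
  "force": 40
}}

```text
clock: 17.05
position: [0.5774, 0.3737, 0.0937]
ee_rot: [0.707, 0.707, -0.001, -0.0]
ft_force: [-0.9, 1.4, -0.3]
grip_width: 0.467
grasp_force: 41.4
```

```bash
python3 chk.py w8 Bblue Bwhite white black,.574,.171,.092,.015
```

```text
17.35 [0.5783 0.3744 0.0954] [7.071e-01 7.071e-01 1.000e-03 1.000e-04] [ 0.2  0.4 -1.5] [-0.83  0.59  0.27  1.46 -0.17  1.12 -0.53]
w Bblue 1401 0.0216 [0.5777 0.3758 0.0332]
t Bblue 110 0.023 [0.5802 0.374  0.0328]
w Bwhite 847 0.0219 [0.5745 0.2865 0.0406]
t Bwhite 231 0.0226 [0.5761 0.2877 0.042 ]
w white 302 0.0916 [0.3908 0.3051 0.0147]
t white 198 0.1108 [0.3879 0.3048 0.0182]
w black x
t black 110 0.0946 [0.5752 0.1686 0.014 ]
```

View pics/w8.png

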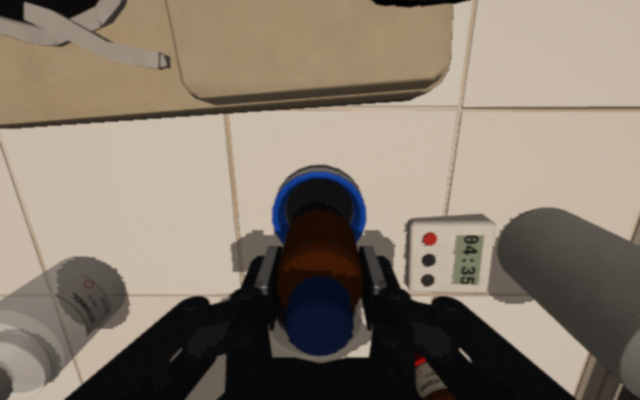

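The blue bottle is over the blue well, with the rim at (320,212). I'll nudge 1 mm in +y and lower it.

Request:
{"method": "move_arm", "body": {
  "plan": [
    {"delta_pos":[0.0025,0,0.0375],"turn":[0,0,0],"fingers":0.75},
    {"delta_pos":[0.0025,0,0.075],"turn":[0,0,0],"fingers":0.75},
    {"delta_pos":[0.0025,0,0.095],"turn":[0,0,0],"fingers":0.75},
    {"delta_pos":[0.0025,0,0.105],"turn":[0,0,0],"fingers":0.75},
    {"delta_pos":[0.0025,0,0.1088],"turn":[0,0,0],"fingers":0.75},
    {"delta_pos":[0.0025,0,0.1088],"turn":[0,0,0],"fingers":0.75}
  ],
  "force": 40
}}

```text
clock: 18.1
position: [0.5779, 0.375, 0.0515]
ee_rot: [0.707, 0.707, 0.0, -0.0]
ft_force: [-3.3, -2.3, 5.6]
grip_width: 0.461
grasp_force: 42.2
```

Request:
{"method": "move_arm", "body": {
  "plan": [
    {"delta_pos":[0,0,0],"turn":[0,0,0],"fingers":0.45},
    {"delta_pos":[0,0,0],"turn":[0,0,0],"fingers":0.3},
    {"delta_pos":[0,0,0],"turn":[0,0,0],"fingers":0.2},
    {"delta_pos":[0,0,0],"turn":[0,0,0],"fingers":0.2},
    {"delta_pos":[0,0,-0.05],"turn":[0,0,0],"fingers":0.2},
    {"delta_pos":[0,0,-0.175],"turn":[0,0,0],"fingers":0.2},
    {"delta_pos":[0,0,-0.325],"turn":[0,0,0],"fingers":0},
    {"delta_pos":[-0.05,-0.125,-0.375],"turn":[0,0,0],"fingers":0},
    {"delta_pos":[-0.1,-0.275,-0.375],"turn":[0,0,0],"fingers":0},
    {"delta_pos":[-0.15,-0.4125,-0.375],"turn":[0,0,0],"fingers":0},
    {"delta_pos":[-0.1738,-0.48,-0.375],"turn":[0,0,0],"fingers":0},
    {"delta_pos":[-0.1738,-0.48,-0.375],"turn":[0,0,0],"fingers":0}
  ],
  "force": 40
}}

```text
clock: 19.6
position: [0.3846, 0.3055, 0.2023]
ee_rot: [0.707, 0.708, 0.001, -0.001]
ft_force: [0.9, -0.1, -0.3]
grip_width: 1.001
grasp_force: 0.0
```

```bash
python3 chk.py w9 blue,.578,.375,.083,.013 white Bwhite
```

```text
19.9 [0.3865 0.3056 0.2006] [7.074e-01 7.068e-01 0.000e+00 2.000e-04] [-0.5 -0.2  0. ] [-1.01  0.07  0.25  1.88 -0.02  1.19 -0.74]
w blue 954 0.0839 [0.5763 0.3741 0.0129]
t blue 84 0.0866 [0.5795 0.3719 0.0121]
w white 1719 0.1086 [0.3857 0.3058 0.0187]
t white 195 0.1109 [0.3885 0.3038 0.0176]
w Bwhite 1368 0.0214 [0.5738 0.2893 0.0426]
t Bwhite 230 0.0226 [0.5764 0.2889 0.0425]
```

View pics/w9.png

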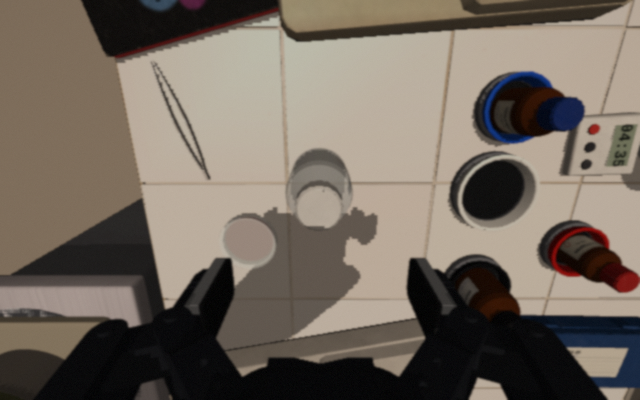

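Blue is seated (cap top 0.084). The white bottle is at (319,185), below the gripper, so I'll descend and grasp it.

Scaled: 0.141 m / 0.4 = 0.3525, 0.135 m / 0.4 = 0.3375.

Request:
{"method": "move_arm", "body": {
  "plan": [
    {"delta_pos":[0,0,0.125],"turn":[0,0,0],"fingers":0},
    {"delta_pos":[0,0,0.225],"turn":[0,0,0],"fingers":0},
    {"delta_pos":[0,0,0.3],"turn":[0,0,0],"fingers":0},
    {"delta_pos":[0,0,0.3375],"turn":[0,0,0],"fingers":0},
    {"delta_pos":[0,0,0.3525],"turn":[0,0,0],"fingers":0},
    {"delta_pos":[0,0,0.3525],"turn":[0,0,0],"fingers":0},
    {"delta_pos":[0,0,0.3525],"turn":[0,0,0],"fingers":0.15},
    {"delta_pos":[0,0,0.3525],"turn":[0,0,0],"fingers":0.25},
    {"delta_pos":[0,0,0.3525],"turn":[0,0,0],"fingers":0.35},
    {"delta_pos":[0,0,0.3525],"turn":[0,0,0],"fingers":0.5},
    {"delta_pos":[0,0,0.3525],"turn":[0,0,0],"fingers":0.5},
    {"delta_pos":[0,0,0.3525],"turn":[0,0,0],"fingers":0.5}
  ],
  "force": 40
}}

```text
clock: 21.4
position: [0.386, 0.3059, 0.0604]
ee_rot: [0.707, 0.707, 0.001, -0.0]
ft_force: [-2.2, -2.5, 5.9]
grip_width: 0.666
grasp_force: 42.0
```

Scaled: 0.188 m / 0.4 = 0.47, -0.0165 m / 0.4 = -0.0413.

Request:
{"method": "move_arm", "body": {
  "plan": [
    {"delta_pos":[0,0,-0.05],"turn":[0,0,0],"fingers":0.5},
    {"delta_pos":[0,0,-0.15],"turn":[0,0,0],"fingers":0.5},
    {"delta_pos":[0,0,-0.25],"turn":[0,0,0],"fingers":0.5},
    {"delta_pos":[-0.0075,0.075,-0.25],"turn":[0,0,0],"fingers":0.5},
    {"delta_pos":[-0.0175,0.2,-0.25],"turn":[0,0,0],"fingers":0.5},
    {"delta_pos":[-0.0275,0.325,-0.25],"turn":[0,0,0],"fingers":0.5},
    {"delta_pos":[-0.0413,0.425,-0.25],"turn":[0,0,0],"fingers":0.5},
    {"delta_pos":[-0.0413,0.47,-0.25],"turn":[0,0,0],"fingers":0.5},
    {"delta_pos":[-0.0413,0.47,-0.2],"turn":[0,0,0],"fingers":0.5},
    {"delta_pos":[-0.0413,0.47,-0.15],"turn":[0,0,0],"fingers":0.5},
    {"delta_pos":[-0.0413,0.47,-0.125],"turn":[0,0,0],"fingers":0.5},
    {"delta_pos":[-0.0413,0.47,-0.125],"turn":[0,0,0],"fingers":0.5}
  ],
  "force": 45
}}

```text
clock: 22.9
position: [0.5726, 0.289, 0.1084]
ee_rot: [0.707, 0.707, -0.001, -0.0]
ft_force: [-0.2, 0.6, -0.6]
grip_width: 0.663
grasp_force: 48.6
```

```bash
python3 chk.py w10 Bwhite Bblue red,.679,.22,.078,.012
```

```text
23.2 [0.574  0.2892 0.1102] [7.071e-01 7.071e-01 6.000e-04 1.000e-04] [ 0.1 -0.5 -0.6] [-0.79  0.49  0.33  1.59 -0.17  1.1  -0.41]
w Bwhite 1486 0.0217 [0.5737 0.2902 0.0422]
t Bwhite 119 0.0227 [0.5757 0.2871 0.0414]
w Bblue 2769 0.022 [0.5779 0.3749 0.0337]
t Bblue x
w red 342 0.0531 [0.6785 0.2214 0.0168]
t red 65 0.0808 [0.6808 0.2173 0.0107]
```

View pics/w10.png

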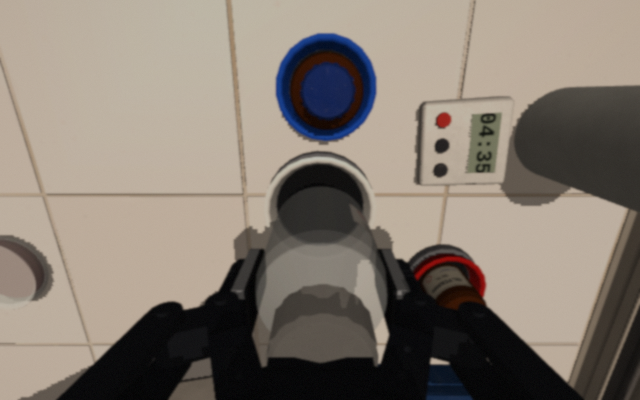

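The white bottle is over the white well, with the rim at (320,190). Lowering it now.

Scaled: 0.044 m / 0.4 = 0.11, 0.0005 m / 0.4 = 0.0013.

Request:
{"method": "move_arm", "body": {
  "plan": [
    {"delta_pos":[0.0013,0,0.0375],"turn":[0,0,0],"fingers":0.5},
    {"delta_pos":[0.0013,0,0.075],"turn":[0,0,0],"fingers":0.5},
    {"delta_pos":[0.0013,0,0.095],"turn":[0,0,0],"fingers":0.5},
    {"delta_pos":[0.0013,0,0.105],"turn":[0,0,0],"fingers":0.5},
    {"delta_pos":[0.0013,0,0.11],"turn":[0,0,0],"fingers":0.5},
    {"delta_pos":[0.0013,0,0.11],"turn":[0,0,0],"fingers":0.5}
  ],
  "force": 45
}}

```text
clock: 23.95
position: [0.5739, 0.2894, 0.0666]
ee_rot: [0.707, 0.707, 0.0, -0.0]
ft_force: [-3.9, -2.5, 7.8]
grip_width: 0.666
grasp_force: 49.3
```

Scaled: -0.22 m / 0.4 = -0.55, -0.18 m / 0.4 = -0.45.

Request:
{"method": "move_arm", "body": {
  "plan": [
    {"delta_pos":[0,0,0],"turn":[0,0,0],"fingers":0.2},
    {"delta_pos":[0,0,0],"turn":[0,0,0],"fingers":0.1},
    {"delta_pos":[0,0,0],"turn":[0,0,0],"fingers":0.05},
    {"delta_pos":[0,0,0],"turn":[0,0,0],"fingers":0.05},
    {"delta_pos":[0,0,-0.05],"turn":[0,0,0],"fingers":0.05},
    {"delta_pos":[0,0,-0.15],"turn":[0,0,0],"fingers":0.05},
    {"delta_pos":[0,0,-0.3],"turn":[0,0,0],"fingers":0.05},
    {"delta_pos":[0,0,-0.45],"turn":[0,0,0],"fingers":0.05},
    {"delta_pos":[0,-0.1,-0.55],"turn":[0,0,0],"fingers":0.05},
    {"delta_pos":[0,-0.2,-0.55],"turn":[0,0,0],"fingers":0.05},
    {"delta_pos":[0,-0.2,-0.55],"turn":[0,0,0],"fingers":0.05}
  ],
  "force": 45
}}

```text
clock: 25.32
position: [0.4918, 0.2902, 0.288]
ee_rot: [0.706, 0.708, 0.002, -0.001]
ft_force: [0.3, 0.0, -1.4]
grip_width: 0.947
grasp_force: 0.0
```

```bash
python3 chk.py w11 white,.574,.289,.115,.019 blue,.578,.375,.083,.013 black,.574,.171,.092,.015 red,.679,.22,.078,.012 dish,.307,.228,.018,.033
```

```text
25.625 [0.4944 0.2891 0.2854] [ 7.075e-01  7.067e-01 -2.000e-04  2.000e-04] [-0.3  0.7  0.3] [-0.91  0.2   0.35  1.57 -0.07  1.39 -0.55]
w white 1015 0.1146 [0.5742 0.2897 0.0185]
t white 192 0.1166 [0.5764 0.2877 0.0181]
w blue 541 0.0842 [0.5775 0.374  0.0129]
t blue 7 0.0799 [0.5747 0.3677 0.006 ]
w black 420 0.0918 [0.5736 0.1702 0.0148]
t black 113 0.0946 [0.5757 0.1683 0.0139]
w red 288 0.0783 [0.6788 0.2195 0.0116]
t red 64 0.0807 [0.6806 0.2174 0.0106]
w dish 1681 0.0169 [0.305  0.2293 0.0323]
t dish 500 0.0194 [0.307  0.2279 0.032 ]
```

View pics/w11.png

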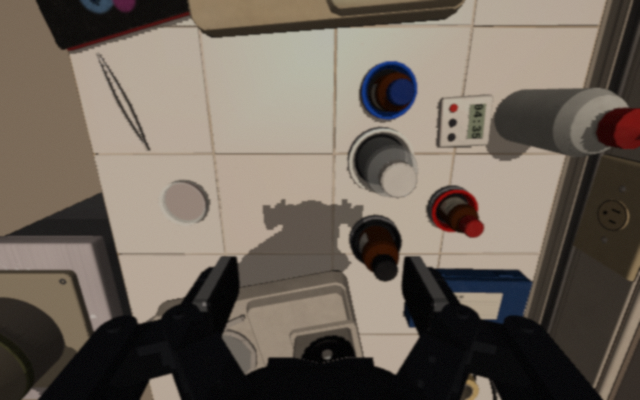

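The final view shows all four bottles upright in their matching wells: blue (390,90), white (383,163), black (377,247) and red (456,210). Cap heights show each one is on the floor of its well, the dish and timer haven't moved, and the gripper is clear.

```bash
python3 -c "
from workcell import hand_in; print(hand_in())"
```

```text
the job is handed in; nothing more can be done
None
```

All four bottles are standing upright on the floors of the wells with matching collars, the culture dish and timer are where they were, and the job was handed in at about 26 s of the 104 s allowed.

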